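# Cover the canapes and ring the pass bell

### The arm

A 6-joint arm with a two-finger parallel gripper is mounted at the origin on the work surface. World frame = base frame: x ahead of the robot, y to its left, z up, the work surface at z = 0. Lengths are in m, angles in rad, forces in N, time in s.
With the tool pointing down it reaches from about 0.375 to 0.925 m from the base axis. Payload 5.7 kg.
Tool frame: the origin (TCP) lies between the finger pads; the fingertips stand 8 mm ahead of it and the grasp point (between the pads) lies 11 mm behind it; z points along the fingers, y is the line along which they close (so a half turn about z gives the same grasp; the last joint's range is limited). The gripper opens to 85 mm and grips with 20 to 120 N. Pads are 22 mm wide; open, the fingers measure 114 mm over their backs; the gripper's body (76 mm by 85 mm) begins 54 mm behind the grasp point. The pads swing forward as they close: fully open they stand 13 mm farther back than shut.
Start: joints at [-1.24, 0.359, 1.51, -0, 1.272, -0.115], TCP at [0.259, -0.541, 0.239] pointing down, gripper open.
Joint ranges: [-2.97, 2.97], [-1.01, 2.36], [0.21, 2.38], [-0.96, 4.11], [0.2, 2.71], [-2.98, 2.98]. Speed limits (rad/s): [2.39, 2.39, 3.14, 3.14, 3.14, 3.14].

### API

Orientations are given as a 3x3 rotation matrix whose columns are the frame's x, y, z axes.
In Python, from plant import manip, get_image, get_calibration, workorder gives the robot as it stands. Calls block until the motion is done:
- manip.move_ptp(position, orientation): joint-space move of the TCP to a pose.
- manip.move_linear(position, rot=None, v=0.15, stop_force=None): straight line of the TCP; rot=None keeps the orientation; v is the mean speed in m/s. With stop_force (N) it stops when the force on the tool has changed by that much, and returns True; else False.
- manip.set_joints(angles): joint-space move.
- manip.gripper_to(opening): finger opening in m; the grip force is fixed at half the most; returns when the fingers have stopped.
- manip.dwell(seconds).
- manip.ik(position, orientation): joint angles nearest the present ones, or None.
- get_image(name): name is "side" or "top"; returns the picture (384x512x3 uint8, blue, green, red); there is no depth.
- get_calibration(name): a dict with "fx", "fy", "cx", "cy" (pixels), "k1" (the pictures are not rectified: a ray, as slopes to the right and down, at radius r is drawn at 1 + k1 r^2 times it, then the intrinsics apply), "rvec" (rotation vector, rad) and "tvec" (3), from world to camera coordinates, as OpenCV has them. Camera axes: x right, y down, z forward; pixel columns grow to the right and rows downward; lengths in m; the calibration is good to about 2 mm. A picture is of the moment at which its call begins. get_calibration takes no time and is no camera call.
A pose or a line that the arm cannot do raises manip.MotionError and nothing moves.
- workorder.hand_in(): hands the job in; it is judged then, once.
Readings, each from a call of its own:
- manip.current_time(): time.
- manip.current_joints(): joint angles.
- manip.current_dq(): joint speeds.
- manip.current_joint_efforts(): joint torques, N m.
- manip.current_tool_pos(): TCP position.
- manip.current_tool_rot(): TCP orientation.
- manip.current_ft_force(): force on the tool from outside, world axes, zero at the start.
- manip.current_torque(): the same for the moment, N m.
- manip.current_finger_gap(): finger opening in m.
- manip.current_grasp_force(): force on a finger pad.
Only numpy, scipy, OpenCV 4.12 (cv2) and the standard library are available. Lean on these libraries where they do the work, as an engineer would, in place of code of your own. Each camera call takes 0.05 s, during which the arm holds its last target. There are 200 camera calls.

### The job

Cover the plate of canapes with the steel cloche: lower it by its knob until its rim sits flat on the plate, centred over the food, without dropping it, and let go. Then ring the counter bell under the bar shelf to call the waiter: press its plunger all the way down to its stop, not before the plate is covered, and let it spring back up. Leave the plate and the other tableware where they stand and do not knock the shelf.

Things in the scene. Friction and masses are not known exactly. Their poses are not given: they have to be found in the camera images.
- plate: Loose flat round white plate, 200 mm across, top face flat at 12 mm above its origin, 0.6 kg. Origin: centre of its underside, z up. Five small canapes (bread rounds with an olive) lie in its middle within 38 mm of the centre, up to 28 mm above the plate's top.
- cloche: Loose hollow steel dome cover, rim 120 mm across (wall 3 mm), dome 62 mm high, with a black knob on top; about 0.22 kg. Origin: centre of its open rim, z up (along the axis). Round: any yaw will do. Starts standing on the counter, to the other side of the robot than the plate. Seated on the plate, its origin is 12 mm above the plate's origin.
- cloche_knob (a point): Middle of the cloche's round black knob, 89 mm above the rim on the dome's axis. The knob is 26 mm across, 22 mm high (78 to 100 mm above the rim), on a 12 mm neck; the dome's top lies 16 mm below the knob's underside.
- rack: Fixed open shelf over the far side of the counter: four level 10 mm steel bars, 660 mm long (its y), at x = 0, 55, 110 and 160 mm, 198 to 208 mm above the counter, joined at the ends; two 18 mm posts at x = 90, y = +-310 mm. Open near and far. Origin: on the counter under the middle of the near bar; x points level in under the shelf, away from the robot, z up.
- bell_top (a point): Centre of the top of the bell's black plunger knob, 22 mm across, 11 mm high, top 70 mm above the counter when up; moves with it. Bell fixed: steel dome 84 mm across, 47 mm high, base 92 mm. It stands 20 to 28 mm in from the shelf's near bar: a gripper cannot come down on it vertically but must lean back to the robot, about 40 to 45 degrees from vertical, tip pointing in.
- plunger (a joint): Bell plunger travel in m, straight down: 0 up, 0.010 at the stop. Spring-returned; 3 N to start it, about 8 N at the stop.
- olive_dish: Bystander: loose square white dish of olives, 105 mm wide, 50 mm high, under the shelf beside the bell. Origin: centre of its underside.
- tumbler: Bystander: loose glass tumbler, 72 mm across, 85 mm high, under the shelf on the other side of the bell. Origin: centre of its underside.
- mill: Bystander: loose dark wooden pepper mill, 58 mm across, 158 mm high, on the right of the counter. Origin: centre of its underside.
Not all that is in view belongs to the job. What is shaped like the cloche but red or turquoise is not meant.

How it is judged:
On the way, in this order (a step that is already met when the one before it is completed fails the run):
1. the cloche, still held, is lowered over the plate's centre to within 12 mm of resting on it (horizontal distance between cloche and plate below 0.018 m and z of cloche in the frame of plate below 0.024 m and contact force between the fingers and cloche above 0.5 N).
2. the cloche sits flat on the plate over the food and is let go (horizontal distance between cloche and plate below 0.018 m and z of cloche in the frame of plate between 0.008 and 0.017 m and angle between the z axis of cloche and the z axis of plate, either way round below 0.07 rad and contact force between the fingers and cloche below 0.05 N), for 0.2 s.
3. the bell's plunger is pressed down to its stop (value of joint plunger above 0.009 m), for 0.05 s.
At the end, for the whole second after the job is handed in: the cloche rests on the plate, flat (within 0.07 rad, rim 8 to 17 mm above the plate's underside) and centred within 18 mm, at rest and released; the bell has been pressed to its stop (over 9 of 10 mm) after that, and its plunger is back up (within 2 mm) (horizontal distance between cloche and plate below 0.018 m and z of cloche in the frame of plate between 0.008 and 0.017 m and angle between the z axis of cloche and the z axis of plate, either way round below 0.07 rad and value of joint plunger below 0.002 m and linear speed of each of cloche, plate below 0.02 m/s); the robot touches nothing.
It fails at once if the bell is pressed (over 4 mm) while the plate is not covered (value of joint plunger above 0.004 m and not (horizontal distance between cloche and plate below 0.018 m and z of cloche in the frame of plate between 0.008 and 0.017 m and angle between the z axis of cloche and the z axis of plate, either way round below 0.07 rad)).
It fails at once if the plate is shifted more than 40 mm (distance of plate from where it was at the start of the episode above 0.04 m).
It fails at once if the bar shelf is struck (over 8 N) (contact force between anything else and rack above 8 N).
It fails at once if the olive dish, tumbler or mill is shifted more than 30 mm (distance of any of olive_dish, tumbler, mill from where it was at the start of the episode above 0.03 m).
It also fails if it takes over 51 s, if anything falls off the work surface, if the arm or the gripper's body presses on something with over 40 N, if the wrist force passes 120 N, or if a joint passes its speed limit or range.

## Working session

There is one attempt and no reset: what is moved stays moved. The work goes in short steps, each a Python script; the robot and the scene stay as the last script left them, time stands still between calls to the robot, and variables do not carry over. Pictures are saved under pics/ and viewed, at most 10 in all, crops included, and the job is handed in when it is done.

```bash
mkdir -p pics
cat > h.py <<'E'
import numpy as np, cv2
from plant import manip, get_image, get_calibration, workorder
def cam(n):
    c=get_calibration(n);K=np.array([[c['fx'],0,c['cx']],[0,c['fy'],c['cy']],[0,0,1.]])
    R=cv2.Rodrigues(np.array(c['rvec'],float))[0];t=np.array(c['tvec'],float).ravel()
    return K,np.array([c['k1'],0,0,0,0.]),R,t
def ray(n,u,v):
    K,d,R,t=cam(n);p=cv2.undistortPoints(np.array([[[u,v]]],float),K,d).ravel()
    return -R.T@t, R.T@np.array([p[0],p[1],1])
def onz(n,u,v,z):
    o,d=ray(n,u,v);return o+d*(z-o[2])/d[2]
def proj(n,P):
    K,d,R,t=cam(n);return cv2.projectPoints(np.array(P,float).reshape(-1,1,3),cv2.Rodrigues(R)[0],t,K,d)[0].reshape(-1,2)
def tri(u1,u2):
    a,d=ray('top',*u1);b,e=ray('side',*u2);s=np.linalg.lstsq(np.c_[d,-e],b-a,rcond=None)[0]
    p,q=a+d*s[0],b+e*s[1];return (p+q)/2,np.linalg.norm(p-q)
E
python3 - <<'E'
from h import *
for n in('top','side'):
    i=get_image(n);cv2.imwrite(f'pics/{n}0.png',i);K,d,R,t=cam(n);print(n,-R.T@t,K[0,0],d[0])
    cv2.imwrite(f'pics/{n}0b.png',cv2.resize(i,(800,600),interpolation=cv2.INTER_CUBIC))
E
```

```text
top [ 0.43822848 -0.06970689  1.16340281] 428.30477515624693 -0.055433019752365094
side [-0.18580957  0.67620537  1.19215938] 499.9224418846119 -0.046561117563674634
```

View pics/top0b.png

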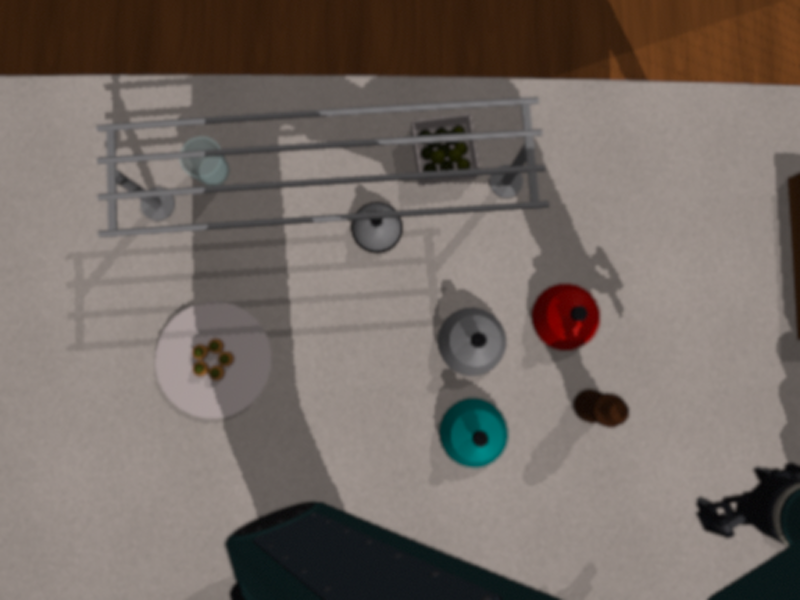

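View pics/side0b.png

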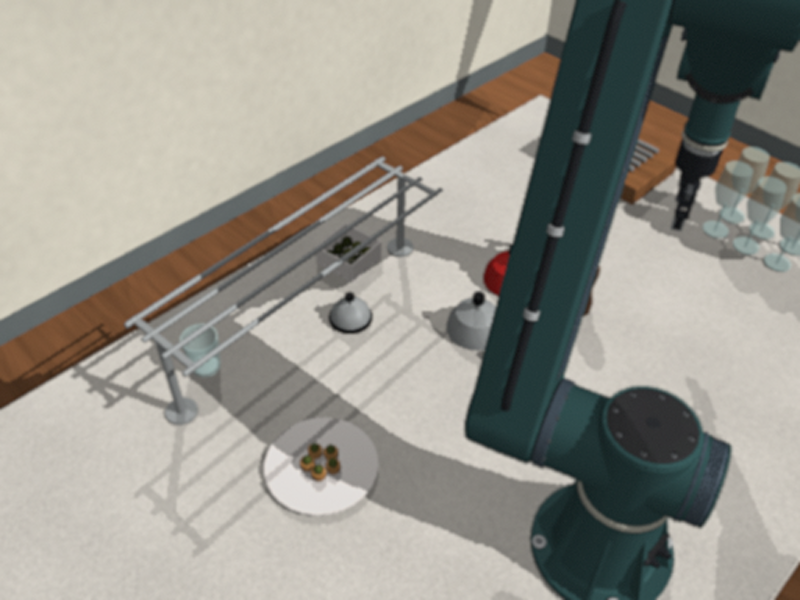

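Both views are in the 800x600 scale. There are four domes in the top view:
- Steel at (472,341), knob at (478,340).
- Red at (566,316).
- Turquoise at (473,432).
- The small bell under the near bar at (377,228).

The steel one at (472,341), with side-view knob at (478,298), is the cloche because it is uncoloured and has a large rim. The plate is at (212,360) in the top view and (320,466) in the side view. I'll measure these and confirm with a crop.

```bash
cat > m.py <<'E'
from h import *
s=0.64
T=cv2.imread('pics/top0.png');S=cv2.imread('pics/side0.png')
def dark(img,c,r=9,th=None):
    x,y=[int(round(a*s)) for a in c];p=cv2.cvtColor(img,6)[y-r:y+r+1,x-r:x+r+1].astype(float)
    th=th or (p.min()+np.median(p))/2
    m=(p<th).astype(np.uint8);n,l,st,ce=cv2.connectedComponentsWithStats(m)
    k=min(range(1,n),key=lambda k:np.hypot(*(ce[k]-r))-.1*st[k,4]);return ce[k]+[x-r,y-r],st[k,2:]
E
python3 - <<'E'
from m import *
kt,a=dark(T,(478,340));ks,b=dark(S,(478,298));print('knob',kt,a,ks,b,tri(kt,ks), onz('top',*kt,.092))
bt,a=dark(T,(376,221),5);bs,b=dark(S,(350,297),6);print('bell',bt,a,bs,b,tri(bt,bs),onz('side',*bs,.065))
# dome outline centre check; plate
for n,I,c in(('top',T,(212,360)),('side',S,(320,466))):
    x,y=int(c[0]*s),int(c[1]*s)
    g=cv2.GaussianBlur(I,(3,3),0);sat=cv2.cvtColor(g,cv2.COLOR_BGR2HSV)
    print(n,g[y+18,x],g[y+50,x],g[y,x-25],g[y,x-48])
    # canapes
    hs=cv2.cvtColor(I,cv2.COLOR_BGR2HSV);m=np.zeros(I.shape[:2],np.uint8)
    m[y-20:y+20,x-20:x+20]=(hs[y-20:y+20,x-20:x+20,1]>90);uv=np.argwhere(m)[:,::-1]
    q=uv.mean(0);print('canapes',q,onz(n,*q,.026))
# bars: near bar ends (800-scale)
for p in((101,233),(548,206),(100,127),(537,100)):print('bar',p,onz('top',p[0]*s,p[1]*s,.203))
for p in((178,370),(440,191),(132,323),(382,160)):print('bar side',p,onz('side',p[0]*s,p[1]*s,.203))
for nme,p,z in(('mill',(610,409),.158),('turq',(481,438),.09),('red',(578,314),.09),('dish',(445,150),.04),('tumblertop',(200,153),.085),('tumbase',(212,168),.0)):print(nme,onz('top',p[0]*s,p[1]*s,z))
a=cv2.resize(T[180:310,240:410],None,fx=3,fy=3,interpolation=2);b=cv2.resize(S[140:230,180:330],(510,306),interpolation=2)
c=np.zeros((390,510,3),np.uint8);
cv2.imwrite('pics/c1.png',cv2.resize(np.vstack([a[:300],b[:300]]),(510,600)))
a=cv2.resize(T[190:280,80:190],None,fx=4,fy=4,interpolation=2);b=cv2.resize(T[110:175,180:290],None,fx=4,fy=4,interpolation=2)
cv2.imwrite('pics/c2.png',np.vstack([a[:340],b]))
E
```

```text
knob [305.46575342 216.94520548] [10  9 73] [305.67924528 191.0754717 ] [ 8  9 53] (array([ 0.46878287, -0.21139078,  0.08695668]), np.float64(0.00107760692194974)) [ 0.46904903 -0.21037884  0.092     ]
bell [240.5        141.36363636] [ 6  4 22] [222.60606061 190.18181818] [ 9  7 33] (array([ 0.66772212, -0.04498559,  0.06120334]), np.float64(0.0027771411790262317)) [ 0.66608298 -0.04184219  0.065     ]
top [133 134 144] [136 141 151] [153 154 167] [135 140 151]
canapes [134.94148936 229.72340426] [0.43562868 0.23190002 0.026     ]
side [218 221 225] [192 200 206] [191 195 200] [187 195 200]
canapes [204.85669782 295.29595016] [0.43053355 0.23640861 0.026     ]
bar (101, 233) [0.61768596 0.35205886 0.203     ]
bar (548, 206) [ 0.66152715 -0.30236715  0.203     ]
bar (100, 127) [0.77792793 0.36286691 0.203     ]
bar (537, 100) [ 0.82424058 -0.28975286  0.203     ]
bar side (178, 370) [0.62871135 0.3569321  0.203     ]
bar side (440, 191) [ 0.65943339 -0.29628704  0.203     ]
bar side (132, 323) [0.77164421 0.35602121 0.203     ]
bar side (382, 160) [ 0.81989906 -0.28441867  0.203     ]
mill [ 0.36225542 -0.40145159  0.158     ]
turq [ 0.3123039  -0.21540029  0.09      ]
red [ 0.50975942 -0.37512334  0.09      ]
dish [ 0.7968327  -0.16431264  0.04      ]
tumblertop [0.77479405 0.24579482 0.085     ]
tumbase [0.77379115 0.2480746  0.        ]
```

View pics/c1.png

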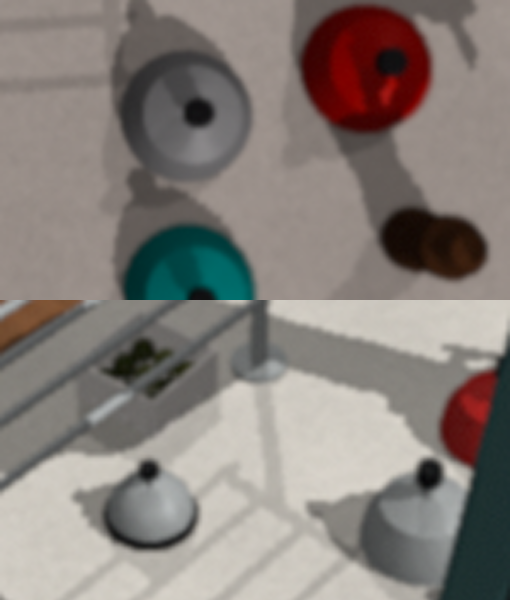

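View pics/c2.png

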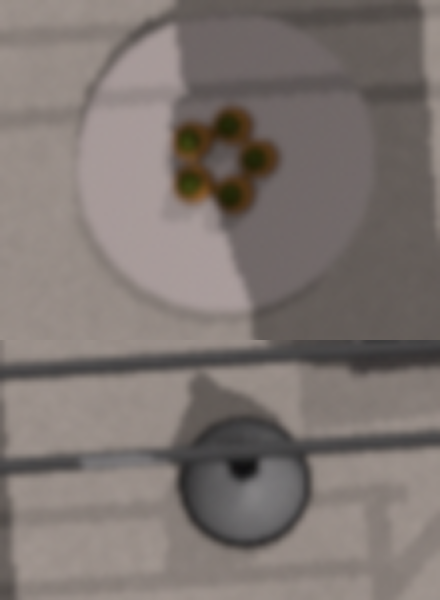

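The crop confirms it: the steel dome is uncoloured, its knob triangulates at z = 87 mm against 89 expected, and the red and turquoise domes are clearly different. In the second crop the plate outline spans columns 76–374 and rows 15–315, so its full-image centre is about (136.2, 231.2). The bell's base centre is at about (241.2, 145.5). Next I'll check these and grasp the cloche.

Run:
```python
from h import *
f=lambda u,v:(u/4+80,v/4+190)
print('plate',onz('top',136.2,231.2,.011),'diam',np.linalg.norm(onz('top',*f(76,165),.01)-onz('top',*f(374,165),.01)),np.linalg.norm(onz('top',*f(225,15),.01)-onz('top',*f(225,315),.01)))
print('bellbase',onz('top',241.2,145.5,.005), proj('side',[.4325,.233,.012]))
def down(a): # tool x along yaw a
    x=np.array([np.cos(a),np.sin(a),0]);z=np.array([0,0,-1.]);return np.c_[x,np.cross(z,x),z]
R0=manip.current_tool_rot();print(np.round(R0,2))
xy=[.469,-.2108]
print('ik',manip.ik([*xy,.25],R0),manip.ik([*xy,.078],R0),manip.ik([.4335,.233,.30],R0))
xr=np.array([.998,.055,0]);yr=np.array([-.055,.998,0])
th=np.radians(43);z=np.sin(th)*xr+[0,0,-np.cos(th)]
for s in(1,-1):
    y=s*yr/np.linalg.norm(yr);zz=z/np.linalg.norm(z);R=np.c_[np.cross(y,zz),y,zz]
    print('bell ik',[manip.ik(np.array([.667,-.043,.08])-d*zz,R) for d in(0,.1)])
manip.move_ptp([*xy,.25],R0)
print(manip.current_joints(),manip.current_time())
manip.move_linear([*xy,.125],v=.15)
cv2.imwrite('pics/g1.png',cv2.resize(np.hstack([get_image('top')[150:290,220:400],get_image('side')[100:240,220:400]]),None,fx=2.2,fy=2.2,interpolation=2))
```

```text
plate [0.43168429 0.23238961 0.011     ] diam 0.20002804958594989 0.19986967962403554
bellbase [ 0.66672929 -0.04665357  0.005     ] [[205.63055337 296.92330847]]
[[ 0.9   0.43 -0.  ]
 [ 0.43 -0.9   0.  ]
 [ 0.   -0.   -1.  ]]
ik [-5.57565632e-01  2.25524632e-01  1.67734503e+00  1.11566491e-03
  1.24003951e+00  5.67060173e-01] [-5.57565632e-01  4.47755874e-01  1.86071966e+00  1.42417196e-03
  8.34433960e-01  5.66466025e-01] [0.35146241 0.1472509  1.64898929 0.0017307  1.34532925 1.47606433]
bell ik [array([-0.29834963,  0.55815407,  2.12054026,  2.3764056 ,  0.34763156,
        2.04165284]), array([-0.36555479,  0.33755062,  2.21715297,  1.95683882,  0.30523253,
        2.42253206])]
bell ik [array([-0.29834963,  0.55815407,  2.12054026,  2.3764056 ,  0.34763156,
       -1.09993982]), array([-0.36555479,  0.33755062,  2.21715297,  1.95683882,  0.30523253,
       -0.71906059])]
[-5.58864054e-01  2.25829238e-01  1.67678714e+00  6.18093397e-04
  1.23981913e+00  5.66671583e-01] 1.5583
```

View pics/g1.png

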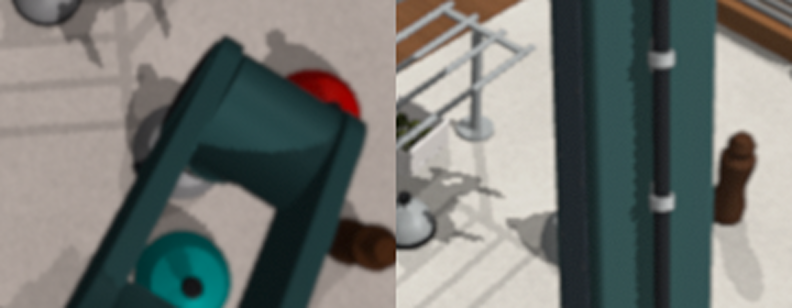

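The wrist hides the knob from both cameras here. The plate measures 200.0 mm across, which matches, and the knob estimates agree within 1 mm, so I'll go ahead and check the grip by finger gap and force.

Run:
```python
from h import *
xy=[.469,-.2108]
print(manip.move_linear([*xy,.078],v=.06,stop_force=8),manip.current_tool_pos(),manip.current_ft_force())
manip.gripper_to(.015)
print('gap',manip.current_finger_gap(),manip.current_grasp_force())
manip.move_linear([*xy,.22],v=.1)
print('gap',manip.current_finger_gap(),manip.current_grasp_force(),manip.current_ft_force(),manip.current_tool_pos())
R=manip.current_tool_rot()
manip.move_linear([.4317,.2324,.22],v=.15)
print('gap',manip.current_finger_gap(),manip.current_ft_force(),manip.current_tool_pos(),manip.current_time())
T=get_image('top');S=get_image('side')
cv2.imwrite('pics/g2.png',np.hstack([cv2.resize(T[150:310,60:230],None,fx=2.3,fy=2.3),cv2.resize(S[180:340,120:290],None,fx=2.3,fy=2.3)]))
```

```text
False [ 0.46921371 -0.21091148  0.07812355] [ 0.13202636  0.30665972 -0.313043  ]
gap 0.024200766006978205 58.65041971206665
gap 0.0243042856675363 58.87943923473358 [-0.42090193  0.8123099  -1.39633845] [ 0.4685869  -0.21057082  0.21932112]
gap 0.02447333244844693 [-0.45178168 -0.94061836 -2.20795488] [0.43174621 0.23205375 0.21998729] 8.85
```

View pics/g2.png

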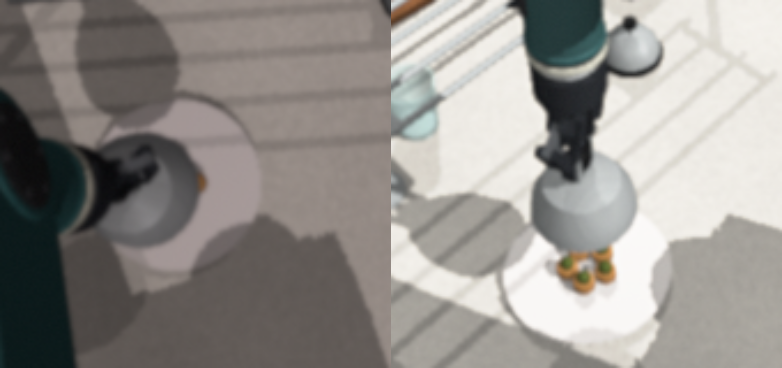

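The cloche hangs upright over the plate. In the crop its rim centre is at about (148,190) in the top view, i.e. full-image (124, 232). I'll check that point at rim height, then lower.

Run:
```python
from h import *
f=lambda u,v:(u/2.3+60,v/2.3+150)
print('rim centre',onz('top',*f(148,190),.142),onz('top',*f(148,190),.15))
c=[.4317,.2324]
manip.move_linear([*c,.115],v=.12)
h=manip.move_linear([*c,.088],v=.03,stop_force=5)
print(h,manip.current_tool_pos(),manip.current_ft_force(),manip.current_grasp_force())
T=get_image('top');S=get_image('side')
cv2.imwrite('pics/g3.png',np.hstack([cv2.resize(T[160:300,60:230],None,fx=2.3,fy=2.3),cv2.resize(S[210:350,120:290],None,fx=2.3,fy=2.3)]))
```

```text
rim centre [0.42894065 0.2261358  0.142     ] [0.42901339 0.22381865 0.15      ]
True [0.43128891 0.232233   0.090278  ] [-0.60219504 -0.3461006   4.01648686] 59.89387571811676
```

View pics/g3.png

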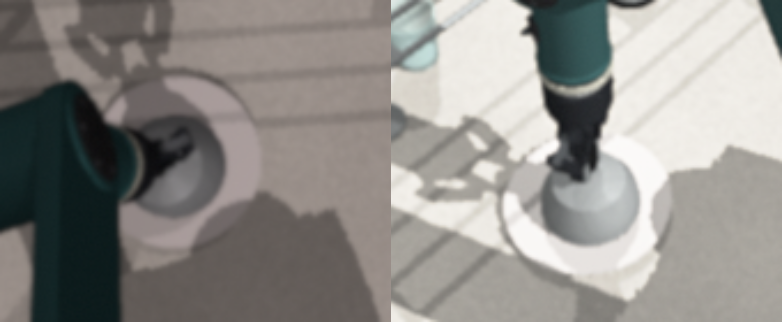

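The force stop came at TCP z = 90.3 mm against 90 expected. In the crop the dome centre is (178,165) and the plate centre (181,161), a few mm apart. I'll release, back off and look for a route to the bell.

```bash
cat > bell.py <<'E'
from h import *
xr=np.array([1,.058,0]);xr/=np.linalg.norm(xr);up=np.array([0,0,1.])
def pose(deg,yaw=0,s=1):
    xx=np.array([np.cos(yaw)*xr[0]-np.sin(yaw)*xr[1],np.sin(yaw)*xr[0]+np.cos(yaw)*xr[1],0])
    t=np.radians(deg);z=np.sin(t)*xx-np.cos(t)*up;y=s*np.cross(up,xx);R=np.c_[np.cross(y,z),y,z]
    corner=8*z/1000+.011*(-np.cos(t)*xx-np.sin(t)*up)  # from TCP to lowest fingertip edge
    return R,corner,z
E
python3 - <<'E'
from bell import *
manip.gripper_to(.08);manip.dwell(.4)
p=manip.current_tool_pos();print(manip.current_finger_gap(),manip.current_grasp_force(),manip.current_ft_force())
manip.move_linear([p[0],p[1],.25],v=.15);manip.gripper_to(0)
print(manip.current_time())
B=np.array([.667,-.045,.070])
for deg in(40,43,45):
  for yaw in(0,-.06,-.12,-.2):
    for s in(1,-1):
      R,c,z=pose(deg,yaw,s);tp=B-c
      qs=[manip.ik(tp+d,R) for d in(-.012*up,.012*up,.012*up-.12*z)]
      print(deg,yaw,s,[None if q is None else np.round(q,2).tolist() for q in qs])
E
```

```text
0.08004434450341014 0.0 [ 0.04827996 -0.1594374   0.43373048]
13.7667
40 0 1 [[-0.29, 0.56, 2.08, 2.2, 0.28, 2.22], [-0.29, 0.51, 2.07, 1.99, 0.24, 2.44], None]
40 0 -1 [[-0.29, 0.56, 2.08, 2.2, 0.28, -0.92], [-0.29, 0.51, 2.07, 1.99, 0.24, -0.71], [-0.36, 0.24, 2.15, 1.23, 0.28, 0.02]]
40 -0.06 1 [[-0.26, 0.56, 2.08, 2.4, 0.24, 2.1], [-0.26, 0.51, 2.07, 2.19, 0.2, 2.31], None]
40 -0.06 -1 [[-0.26, 0.56, 2.08, 2.4, 0.24, -1.04], [-0.26, 0.51, 2.07, 2.19, 0.2, -0.83], [-0.31, 0.24, 2.16, 1.22, 0.21, 0.11]]
40 -0.12 1 [[-0.23, 0.56, 2.09, 2.63, 0.22, 1.94], None, None]
40 -0.12 -1 [[-0.23, 0.56, 2.09, 2.63, 0.22, -1.2], None, None]
40 -0.2 1 [[-0.19, 0.56, 2.08, 3.0, 0.2, 1.68], None, None]
40 -0.2 -1 [[-0.19, 0.56, 2.08, 3.0, 0.2, -1.46], None, None]
43 0 1 [[-0.3, 0.58, 2.12, 2.4, 0.36, 2.01], [-0.3, 0.52, 2.11, 2.27, 0.32, 2.15], [-0.39, 0.25, 2.21, 1.64, 0.3, 2.73]]
43 0 -1 [[-0.3, 0.58, 2.12, 2.4, 0.36, -1.13], [-0.3, 0.52, 2.11, 2.27, 0.32, -0.99], [-0.39, 0.25, 2.21, 1.64, 0.3, -0.41]]
43 -0.06 1 [[-0.27, 0.58, 2.12, 2.58, 0.34, 1.91], [-0.27, 0.52, 2.11, 2.46, 0.29, 2.04], [-0.
[... 810 characters left out ...]
.06 1 [[-0.28, 0.6, 2.15, 2.65, 0.41, 1.84], [-0.28, 0.54, 2.14, 2.56, 0.36, 1.93], [-0.35, 0.27, 2.25, 2.07, 0.27, 2.38]]
45 -0.06 -1 [[-0.28, 0.6, 2.15, 2.65, 0.41, -1.31], [-0.28, 0.54, 2.14, 2.56, 0.36, -1.22], [-0.35, 0.27, 2.25, 2.07, 0.27, -0.76]]
45 -0.12 1 [[-0.24, 0.6, 2.15, 2.82, 0.4, 1.75], [-0.24, 0.54, 2.14, 2.76, 0.34, 1.81], [-0.28, 0.26, 2.26, 2.34, 0.22, 2.2]]
45 -0.12 -1 [[-0.24, 0.6, 2.15, 2.82, 0.4, -1.4], [-0.24, 0.54, 2.14, 2.76, 0.34, -1.33], [-0.28, 0.26, 2.26, 2.34, 0.22, -0.94]]
45 -0.2 1 [[-0.19, 0.6, 2.15, 3.05, 0.39, 1.62], [-0.19, 0.54, 2.14, 3.04, 0.32, 1.64], None]
45 -0.2 -1 [[-0.19, 0.6, 2.15, 3.05, 0.39, -1.52], [-0.19, 0.54, 2.14, 3.04, 0.32, -1.5], None]
```

Run:
```python
from bell import *
B=np.array([.667,-.045,.070]);R,c,z=pose(45)
pre=B-c+.009*up-.11*z;print('pre',pre,manip.current_joints())
manip.move_linear([.45,-.04,.25],v=.15)
for RR in (R,pose(45,0,-1)[0]):
    try: manip.move_linear(pre,RR,v=.06);print('ok');break
    except manip.MotionError as e: print(e)
print(manip.current_joints(),manip.current_tool_pos(),manip.current_time())
T=get_image('top');S=get_image('side')
cv2.imwrite('pics/b1.png',np.hstack([cv2.resize(T[80:280,80:330],None,fx=1.6,fy=1.6),cv2.resize(S[80:280,100:350],None,fx=1.6,fy=1.6)]))
```

```text
pre [ 0.59146652 -0.04938094  0.17021677] [0.35154707 0.18889329 1.72624668 0.00177568 1.22892337 1.47594175]
the arm cannot follow that straight line within its joint ranges
ok
[-0.39419308  0.30269212  2.24195628  1.96533821  0.34113376 -0.74687218] [ 0.59146626 -0.04941139  0.17025271] 20.3583
```

View pics/b1.png

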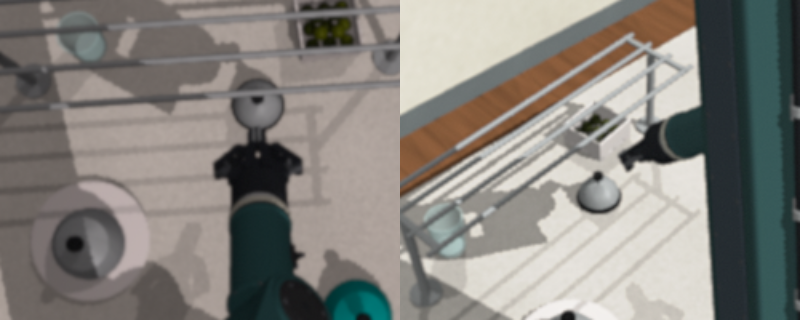

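The cloche sits on the plate (top crop, about (90,243) against plate (91,240)). The closed fingertips at (257,135) line up with the plunger at (257,98), and the tool is clear of the near bar. Next I'll go in and press.

Run:
```python
from bell import *
B=np.array([.667,-.045,.070]);R,c,z=pose(45);a=B-c
print(manip.move_linear(a+.009*up,v=.06,stop_force=5),manip.current_tool_pos()-a,manip.current_ft_force())
h1=manip.move_linear(a-.003*up,v=.02,stop_force=2)
print('touch',h1,manip.current_tool_pos()-a,manip.current_ft_force())
h2=manip.move_linear(a-.018*up,v=.015,stop_force=13)
print('press',h2,manip.current_tool_pos()-a,manip.current_ft_force());manip.dwell(.3)
print(manip.current_tool_pos()-a,manip.current_ft_force(),manip.current_time())
```

```text
False [-1.20312678e-04 -3.53792547e-05  9.21532207e-03] [ 0.39790646  0.05409113 -0.75990205]
touch True [-9.32636946e-05  2.34379360e-05 -2.87736267e-03] [-0.8629672  -0.27884999  3.34573959]
press True [ 2.75641495e-04  7.92618814e-05 -1.20668679e-02] [-4.9708802  -0.83341881  8.16226866]
[ 2.89261492e-04  7.24162373e-05 -1.19148422e-02] [-4.3353112  -0.87973512  7.07758842] 24.0083
```

The touch came at −2.5 mm and the tool is now at −12 mm with about 8 N, so it may be just short of the stop. I'll push a little further until the force climbs clearly.

Run:
```python
from bell import *
B=np.array([.667,-.045,.070]);R,c,z=pose(45);a=B-c
for d in(.0135,.015,.0165):
    h=manip.move_linear(a-d*up,v=.01,stop_force=20);manip.dwell(.15);f=manip.current_ft_force()
    print(d,h,(manip.current_tool_pos()-a)[2],f)
    if h or f[2]>18:break
T=get_image('side');cv2.imwrite('pics/b2.png',cv2.resize(T[130:230,180:305],(750,600),interpolation=2))
```

```text
0.0135 False -0.012196408060478642 [-6.10724129 -0.44712001 13.50144609]
0.015 False -0.012423976650865018 [-13.03345359  -1.9866028   23.37989138]
```

From −12.2 mm the force climbs to 23 N with almost no further motion, so this is the hard stop. Retreating the same way, then a check look.

Run:
```python
from bell import *
B=np.array([.667,-.045,.070]);R,c,z=pose(45);a=B-c
manip.move_linear(a+.009*up,v=.04);manip.move_linear(a+.009*up-.11*z,v=.08)
manip.dwell(.5);print(manip.current_ft_force(),manip.current_time())
T=get_image('top');S=get_image('side')
cv2.imwrite('pics/f.png',np.hstack([cv2.resize(T[80:280,80:330],None,fx=1.6,fy=1.6),cv2.resize(S[140:340,120:370],None,fx=1.6,fy=1.6)]))
```

```text
[ 0.17837324 -0.16804767  0.45210484] 27.7417
```

View pics/f.png

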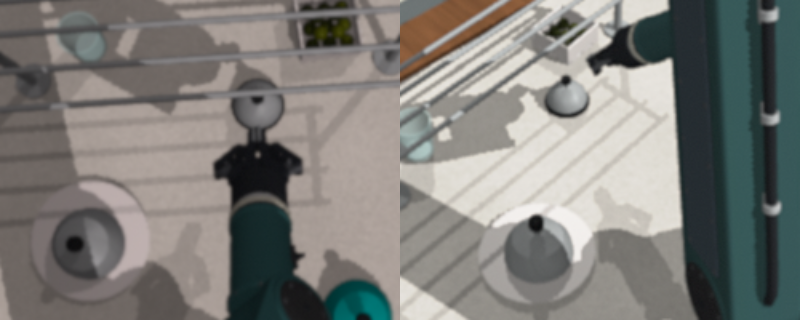

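The cloche sits flat and centred on the plate (side crop, about (538,250)). The plunger is back up at (566,80), and the tool is clear of everything.

```bash
python3 -c "
from plant import workorder
print(workorder.hand_in())"
```

```text
the job is handed in; nothing more can be done
None
```

I handed the job in at about 28 s of the 51 s allowed: the cloche is on the plate, flat, centred and released, and the bell was then pressed to its stop and sprang back up; the judge's verdict was not shown.

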